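# Close and lock a gasketed counter power box with two push-and-turn fasteners

### The job

Close up the power and data box on the pharmacy counter: lower its cover gently onto the seal without slamming it, then press each of the two yellow wing fasteners down until you feel it bottom and turn it a quarter turn clockwise until it catches, so that both hold the cover fully shut. Never push a fastener down with more than 20 N, which would break its receptacle, or force it round before it is down, and leave the cartons, pill jar, screwdriver, mouse and stapler where they are.

Things in the scene. Friction and masses are not known exactly. Their poses are not given: they have to be found in the camera images.
- box: Grey power and data enclosure fixed to the counter, 200 mm deep (its x, front edge at -x towards the robot), 280 mm wide (its y), 85 mm high, open at the top under its cover; small feet and cable glands stand out up to 35 mm at its sides. Origin: centre of its underside; z up. It does not move.
- cover_hinge (a point): Middle of the cover's hinge line, along the box's far edge: 100 mm behind the box's origin (+x of the box) and 85 mm above the counter.
- cover_edge (a point): Point on the upper face of the beige cover, midway between the two fasteners, 190 mm from the hinge line and 14 mm from its front edge: the place to push it down. The cover is a plate 208 x 292 x 10 mm; shut, its upper face lies 12 mm above the hinge line (97 mm above the counter). Its own z is the normal of that face.
- cover (a joint): Opening angle of the cover, rad: 0 fully shut, growing as the front edge lifts. It starts half open (0.55 to 0.95) and stays where it is left by a stiff hinge (1 to 6 N at the front edge moves it). A rubber seal under the front edge holds it up by up to 3 mm (0.015 rad) until the fasteners pull it down.
- left_wing (a point): Centre of the yellow wing of the left fastener (at the cover's +y front corner, left seen from the robot). The wing is a bar 36 mm long (its x), 12 mm thick (its y: the faces to pinch), 25 mm high, standing on a round black flange 40 mm across. With the cover shut nothing else stands within 60 mm of it.
- left_flange (a point): Centre of the top of the left fastener's black flange, 12.5 mm below the wing's centre; fingertips straddling the wing can push on it. A spring holds the head up (4 N, plus 0.35 N per mm down). It turns (below 0.1 N m) only within the last 1.5 mm before a hard bottom stop 5.5 to 14 mm down: each fastener and box differs, so feel for it. Over 20 N breaks the receptacle.
- left_turn (a joint): Turn of the left fastener, rad: 0 unlocked (wing front to back along the box's x, towards the red mark), growing clockwise seen from above, to a hard end stop just past 1.57 (wing parallel to the front edge, towards the green mark). Let go there, it springs up 3.5 mm and its cross pin catches; not pressed far enough or let go earlier, it does not.
- right_wing (a point): Centre of the yellow wing of the right fastener (at the cover's -y front corner, right seen from the robot). The wing is a bar 36 mm long (its x), 12 mm thick (its y: the faces to pinch), 25 mm high, standing on a round black flange 40 mm across. With the cover shut nothing else stands within 60 mm of it.
- right_flange (a point): Centre of the top of the right fastener's black flange, 12.5 mm below the wing's centre; fingertips straddling the wing can push on it. A spring holds the head up (4 N, plus 0.35 N per mm down). It turns (below 0.1 N m) only within the last 1.5 mm before a hard bottom stop 5.5 to 14 mm down: each fastener and box differs, so feel for it. Over 20 N breaks the receptacle.
- right_turn (a joint): Turn of the right fastener, rad: 0 unlocked (wing front to back along the box's x, towards the red mark), growing clockwise seen from above, to a hard end stop just past 1.57 (wing parallel to the front edge, towards the green mark). Let go there, it springs up 3.5 mm and its cross pin catches; not pressed far enough or let go earlier, it does not.
- carton_green_center (a point): Bystander: white medicine carton with a green band, 118 x 52 x 38 mm, lying to the left of the box; this point is its centre.
- carton_blue_center (a point): Bystander: white medicine carton with a blue band, 90 x 60 x 30 mm, to the right of the box; this point is its centre.
- pill_bottle_center (a point): Bystander: upright amber pill jar with white cap, 42 mm across, 78 mm high, to the right of the box; this point is its centre.
- mouse_center (a point): Bystander: black computer mouse, about 95 x 60 x 34 mm; this point is its centre.
- stapler_center (a point): Bystander: blue and grey stapler, 130 x 34 x 48 mm; this point is its centre.
- screwdriver_grip (a point): Bystander: screwdriver with red handle, 170 mm long, lying on the counter in front of the box; this point is on its handle.

How it is judged:
By the outcome, as a careful person would: the job done as asked, in the order asked, and still so for the second after the job is handed in, with the robot touching nothing.
It also fails if it takes over 72 s, if anything falls off the work surface, if the arm or the gripper's body presses on something with over 40 N, if the wrist force passes 120 N, or if a joint passes its speed limit or range.

### The arm

A 7-joint arm with a two-finger parallel gripper is mounted at the origin on the work surface. World frame = base frame: x ahead of the robot, y to its left, z up, the work surface at z = 0. Lengths are in m, angles in degrees, forces in N, time in s.
With the tool pointing down it reaches from about 0.35 to 0.775 m from the base axis. Payload 3.1 kg.
Tool frame: the origin (TCP) lies on the centre line of the jaws, within the pads' length; the fingertips stand 17 mm ahead of it and the grasp point (between the pads) lies 2 mm behind it (robot.tip_reach is the distance from the TCP to the fingertips, in m); z points along the fingers, y is the direction in which the jaws open and shut (so a half turn about z gives the same grasp; the last joint's range is limited). The gripper opens to 85 mm and grips with 20 to 120 N. Pads are 22 mm wide; open, the fingers measure 114 mm over their backs; the gripper's body (76 mm by 85 mm) begins 54 mm behind the grasp point. The pads swing forward as they close: fully open they stand 13 mm farther back than shut.
Start: joints at [-77.332, 17.813, 0.802, 86.603, -0.252, 75.585, -1.558], TCP at [0.143, 0.531, 0.248] pointing down, gripper open.
Joint ranges: [-154.91, 154.91], [-16.99, 109.72], [-72.82, 74.43], [7.12, 147.25], [-82.49, 262.49], [11.32, 116.49], [-174.64, 174.64]. Speed limits (degrees/s): [159.86, 159.86, 180, 180, 180, 180, 180].

### API

Orientations are given as [roll, pitch, yaw] about the fixed x, y, z axes, in that order (R = Rz(yaw) Ry(pitch) Rx(roll)).
In Python, from station import robot, fingers, vision, workorder, recognise gives the robot as it stands. Calls block until the motion is done:
- robot.move_to(position, orientation): joint-space move of the TCP to a pose.
- robot.line_to(position, orientation=None, velocity=0.15, f_stop=None): straight line of the TCP; orientation=None keeps the orientation; velocity is the mean speed in m/s. With f_stop (N) it stops when the force on the tool has changed by that much, and returns True; else False.
- robot.move_j(angles): joint-space move.
- fingers.gripper_to(opening, force=None): opening from 0.0 (shut) to 1.0 (fully open); force is the grip in N (None keeps the last); returns when the fingers have stopped.
- robot.pause(seconds).
- robot.inverse_kinematics(position, orientation): joint angles nearest the present ones, or None.
- vision.grab_frame(name): name is "scene" or "top"; returns the picture (400x640x3 uint8, red, green, blue); there is no depth.
- vision.calibration(name): a dict with "mtx" (3x3 intrinsics, pixels), "extrinsics" (4x4, takes a point from world to camera coordinates). Camera axes: x right, y up, looking along -z (the intrinsics and any distortion apply to the point x, -y, -z); pixel columns grow to the right and rows downward; lengths in m; the calibration is good to about 2 mm. A picture is of the moment at which its call begins. calibration takes no time and is no camera call.
A pose or a line that the arm cannot do raises robot.PlanningError and nothing moves.
- workorder.close_job(): hands the job in, once; it reports no verdict.
Trained networks look in the newest picture that a camera, given by its name, has taken for a name from the list of things; names that differ only in an ending like _2 or _b are one class to them, and where a whole thing is asked for, a point or a joint stands for the part that bears it (a point fixed in the world has none). Each returns a list of dicts, best first, with "p" (0 to 1); they miss things now and then, are a little off and sometimes report something else, mostly with a low value. They report only what shows in the picture. A call takes as long as a camera call.
- recognise(label, camera): "rect" ([centre column, centre row, width, height] in pixels, round what is visible of it).
Readings, each from a call of its own:
- robot.current_time_s(): time.
- robot.current_joint_positions(): joint angles.
- robot.current_dq(): joint speeds.
- robot.current_joint_torque(): joint torques, N m.
- robot.current_tool_pos(): TCP position.
- robot.current_eef_rot(): TCP orientation.
- robot.current_contact_force(): force on the tool from outside, world axes, zero at the start.
- robot.current_torque(): the same for the moment, N m.
- robot.current_finger_gap(): opening from 0.0 (shut) to 1.0 (fully open).
Only numpy, scipy, OpenCV 4.12 (cv2) and the standard library are available. Lean on these libraries where they do the work, as an engineer would, in place of code of your own. Each camera call takes 0.05 s, during which the arm holds its last target.

## Working session

There is one attempt and no reset: what is moved stays moved. The work goes in short steps, each a Python script; the robot and the scene stay as the last script left them, time stands still between calls to the robot, and variables do not carry over. Pictures are saved under pics/ and viewed, and the job is handed in when it is done.

```bash
ls; mkdir -p pics
python3 - <<'E'
from station import robot, fingers, vision, workorder, recognise
import cv2
for n in ("scene","top"):
    f=vision.grab_frame(n); cv2.imwrite(f"pics/{n}0.png",cv2.cvtColor(f,cv2.COLOR_RGB2BGR))
    c=vision.calibration(n); print(n,c)
    for l in ["box","cover_edge","left_wing","right_wing","left_flange","right_flange"]:
        print(l,[(round(d['p'],2),[round(x,1) for x in d['rect']]) for d in recognise(l,n)[:2]])
print(robot.current_time_s(), robot.current_contact_force(), robot.tip_reach, robot.current_eef_rot())
E
```

```text
pics
scene {'mtx': array([[420.53930439,   0.        , 322.06069591],
       [  0.        , 420.53930439, 194.42636848],
       [  0.        ,   0.        ,   1.        ]]), 'extrinsics': array([[ 0.20798887,  0.97812764, -0.00263538, -0.14215976],
       [-0.83672075,  0.17931428,  0.5174406 ,  0.4153851 ],
       [ 0.50659552, -0.10541681,  0.85571507, -1.60371534],
       [ 0.        ,  0.        ,  0.        ,  1.        ]])}
box [(0.62, [299.5, 224.9, 124.3, 88.5]), (0.3, [260.4, 200.0, 14.1, 16.8])]
cover_edge [(0.95, [299.5, 221.6, 115.2, 80.6]), (0.62, [335.6, 204.4, 17.7, 15.7])]
left_wing [(0.45, [334.7, 203.0, 13.2, 17.4])]
right_wing [(0.53, [260.5, 198.3, 16.6, 17.4]), (0.46, [229.4, 207.3, 15.7, 22.7])]
left_flange [(0.56, [337.1, 204.7, 15.9, 19.5])]
right_flange [(0.63, [259.1, 197.9, 14.4, 13.3]), (0.4, [299.9, 224.4, 112.5, 79.0])]
top {'mtx': array([[415.0718288 ,   0.        , 314.32923314],
       [  0.        , 415.0718288 , 207.83908956],
       [  0.        ,   0.        ,   1.        ]]), 'extrinsics': array([[-0.0170005 , -0.99984523, -0.00452673,  0.00955797],
       [ 0.99062673, -0.01745712,  0.13547666, -0.58595085],
       [-0.13553472, -0.00218113,  0.9907702 , -1.22098166],
       [ 0.        ,  0.        ,  0.        ,  1.        ]])}
box [(0.56, [330.9, 193.0, 120.1, 96.6])]
cover_edge [(0.66, [331.6, 173.3, 118.4, 63.4]), (0.65, [418.9, 197.9, 24.8, 31.5])]
left_wing [(0.59, [298.8, 159.6, 12.3, 15.8])]
right_wing [(0.46, [373.6, 179.4, 15.8, 16.7])]
left_flange [(0.59, [298.8, 158.3, 15.8, 15.2]), (0.31, [419.7, 197.5, 23.8, 29.4])]
right_flange [(0.7, [373.6, 178.1, 15.9, 22.6])]
0.7 [1.22376144 0.40939578 0.9968423 ] 0.017 [1.79996037e+02 2.03607902e-03 1.64948988e+02]
```

Run:
```python
import cv2
a=cv2.imread("pics/scene0.png"); b=cv2.imread("pics/top0.png")
cv2.imwrite("pics/scene0z.png",cv2.resize(a[130:290,200:400],None,fx=4,fy=3.75*1.0,interpolation=cv2.INTER_CUBIC)[:600])
cv2.imwrite("pics/top0z.png",cv2.resize(b[120:270,230:430],None,fx=4,fy=4,interpolation=cv2.INTER_CUBIC))
```

```text
(no output)
```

View pics/scene0.png

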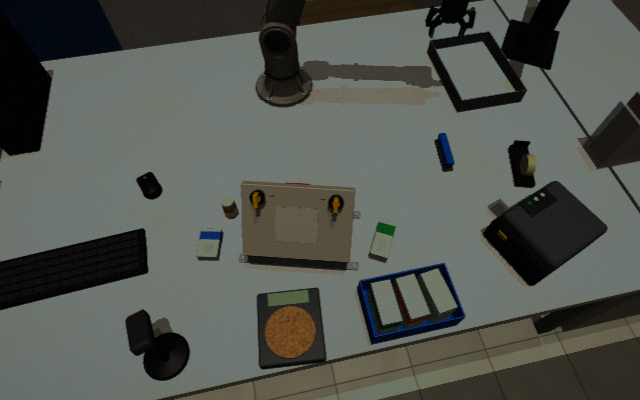

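View pics/top0z.png

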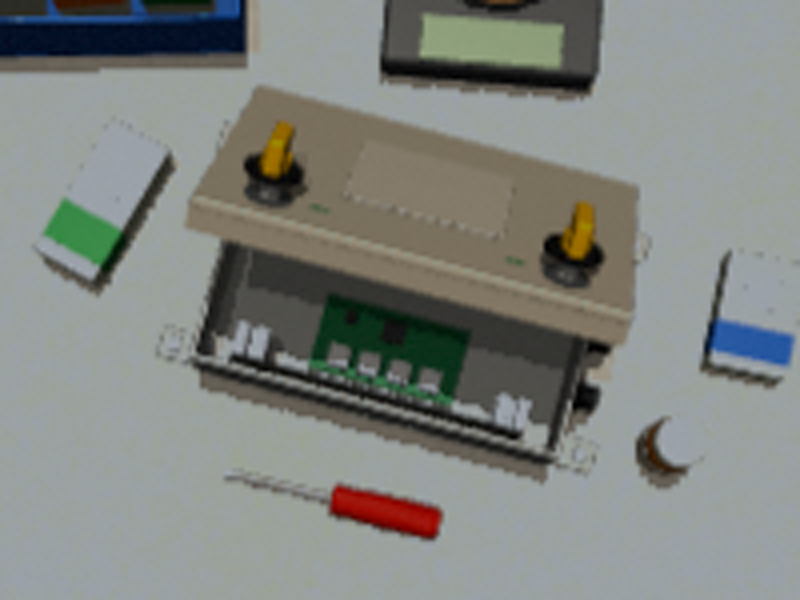

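View pics/scene0z.png

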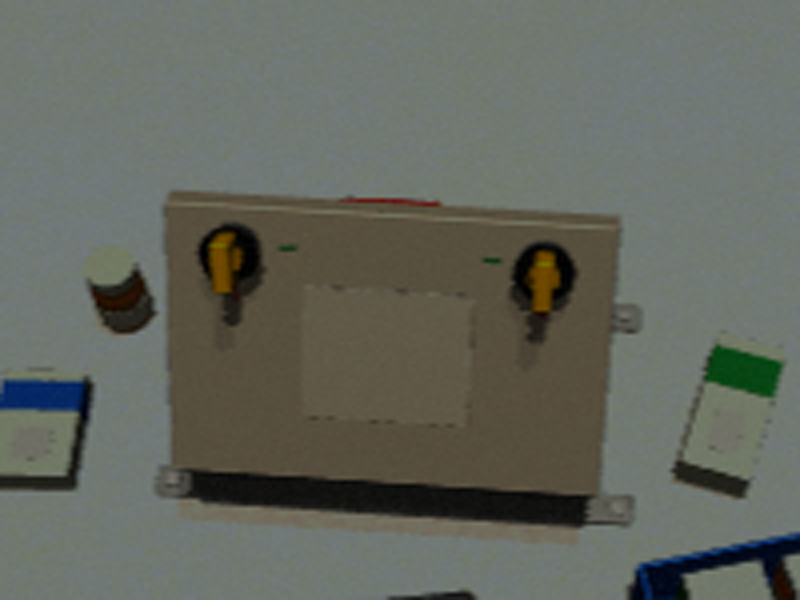

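View pics/top0.png

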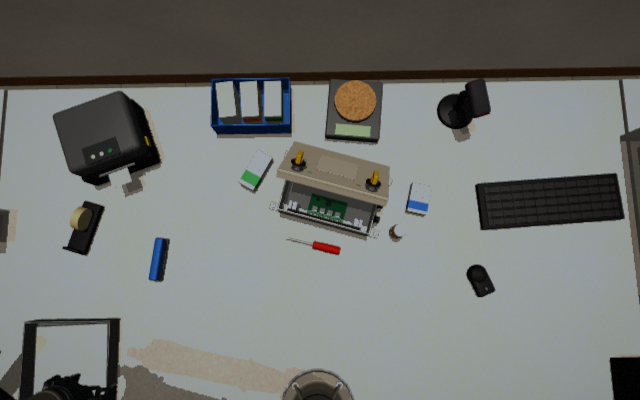

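The scene shows the box with its cover about half open (scene cols 240–355, rows 182–268; top cols 277–390, rows 142–240). The yellow wings are at top (299,160) and (374,179). The green carton is to the left, the blue carton and jar are to the right, and the screwdriver is in front at top (327,248). Next I'll fit the box pose and the opening angle.

```bash
cat > h.py <<'E'
from station import robot, fingers, vision, workorder, recognise
import numpy as np, cv2
from scipy.optimize import least_squares
CAL={n:vision.calibration(n) for n in("scene","top")}
def proj(n,p):
    c=CAL[n]; q=c["extrinsics"]@np.r_[p,1]; q=q[:3]*[1,-1,-1]; q=c["mtx"]@q; return q[:2]/q[2]
def T(x,y,yaw,p):
    c,s=np.cos(yaw),np.sin(yaw); return np.array([x+c*p[0]-s*p[1],y+s*p[0]+c*p[1],p[2]])
def cov(th,d,w,h=0.012): # point in box frame: d from hinge, w along y, h above hinge plane
    return np.array([0.1-d*np.cos(th)+h*np.sin(th), w, 0.085+d*np.sin(th)+h*np.cos(th)])
def snap(n,name,crop=None,k=1):
    f=vision.grab_frame(n)[...,::-1]
    if crop: f=f[crop[1]:crop[3],crop[0]:crop[2]]
    cv2.imwrite(f"pics/{name}.png",cv2.resize(f,None,fx=k,fy=k,interpolation=cv2.INTER_CUBIC))
E
python3 - <<'E'
from h import *
tz=lambda u,v:(230+u/4-.4,120+v/4-.4); sz=lambda u,v:(200+u/4-.4,130+v/3.75-.4)
obs=[("top",tz(258,87),('c',-.004,.146)),("top",tz(637,187),('c',-.004,-.146)),("top",tz(632,313),('c',.204,-.146)),("top",tz(190,200),('c',.204,.146)),
("scene",sz(619,217),('c',.204,.146)),("scene",sz(167,193),('c',.204,-.146)),("scene",sz(172,470),('c',-.004,-.146)),("scene",sz(600,495),('c',-.004,.146)),
("top",tz(274,170),('f',1)),("top",tz(572,247),('f',-1)),("scene",sz(545,270),('f',1)),("scene",sz(230,253),('f',-1)),
("top",tz(287,128),('w',1)),("top",tz(585,208),('w',-1)),
("top",tz(200,385),('b',-.1,.14)),("top",tz(545,478),('b',-.1,-.14))]
def pt(P,k):
    x,y,yaw,th,df,wf,hf=P
    if k[0]=='c': p=cov(th,k[1],k[2])
    elif k[0]=='f': p=cov(th,df,k[1]*wf,hf)
    elif k[0]=='w': p=cov(th,df,k[1]*wf,hf+.025)
    else: p=np.array([k[1],k[2],0])
    return T(x,y,yaw,p)
r=lambda P:np.concatenate([proj(n,pt(P,k))-uv for n,uv,k in obs])
s=least_squares(r,[.6,0,-.26,.75,.17,.11,.03],loss='soft_l1',x_scale=[.1,.1,.1,.1,.01,.01,.01])
print(np.round(s.x,4)); print(np.round(r(s.x).reshape(-1,2),1))
x,y,yaw,th=s.x[:4]
for d in(.175,.19):
  for t in (th,th/2,.015): print(d,t,T(x,y,yaw,cov(t,d,0)))
E
```

```text
[ 0.6308 -0.0522 -0.2793  0.9135  0.1765  0.0985  0.0374]
[[-0.3  0.6]
 [ 0.2  0.3]
 [ 0.9  1.1]
 [-0.   0.1]
 [ 0.9  1.4]
 [-0.4  1.2]
 [ 0.6 -1. ]
 [ 0.4 -0.8]
 [ 0.9 -0.7]
 [ 0.7 -0.5]
 [-0.2  0. ]
 [ 0.5 -0.1]
 [-0.6  1. ]
 [ 0.2  0.6]
 [-0.4 -1.6]
 [ 0.2 -1.7]]
0.175 0.9134765965697427 [ 0.63327995 -0.05295745  0.23086769]
0.175 0.45673829828487134 [ 0.58104079 -0.03797744  0.17294899]
0.175 0.015 [ 0.55890221 -0.03162902  0.09962355]
0.19 0.9134765965697427 [ 0.62447006 -0.05043114  0.24274218]
0.19 0.45673829828487134 [ 0.56809991 -0.03426653  0.17956434]
0.19 0.015 [ 0.54448495 -0.02749475  0.09984854]
```

```bash
cat >> h.py <<'E'
X,Y,YAW,TH=0.6308,-0.0522,-0.2793,0.9135
YD=np.degrees(YAW)
DF,WF,HF=.1765,.0985,.0374
E
python3 - <<'E'
from h import *
for nm,p in (("press",T(X,Y,YAW,cov(.95,.188,0)+[.011,0,.03])),("shut",T(X,Y,YAW,cov(0,.177,0)+[0,0,.017])),("L",T(X,Y,YAW,cov(0,DF,WF,.05))),("R",T(X,Y,YAW,cov(0,DF,-WF,.05)))):
    print(nm,np.round(p,3))
    for o in (0,180,-90,90):
        q=robot.inverse_kinematics(list(p),[180,0,YD+o]); print(o,None if q is None else np.round(q,0))
E
```

```text
press [ 0.642 -0.055  0.275]
0 [-30.  40.  64.  69. -35.  91. -79.]
180 [-23.  34.  48.  68. -25.  87.  94.]
-90 [ 35.  41. -62.  65.  35.  92. 145.]
90 [-25.  36.  53.  68. -28.  88.   6.]
shut [ 0.557 -0.031  0.114]
0 [-41.  39.  64.  98. -38.  68. -72.]
180 [-31.  31.  45.  98. -24.  62.  96.]
-90 [ 42.  40. -62.  95.  37.  69. 136.]
90 [-31.  31.  46.  98. -24.  62.   6.]
L [0.584 0.064 0.135]
0 [-48.  41.  64.  91. -38.  72. -83.]
180 [-30.  30.  32.  91. -17.  65.  80.]
-90 [-20.  28.  18.  90.  -9.  63. 163.]
90 [-37.  32.  44.  91. -24.  66.  -5.]
R [ 0.53  -0.126  0.135]
0 [-32.  35.  65.  99. -34.  68. -64.]
180 [-29.  32.  58.  98. -30.  66. 112.]
-90 [ 53.  36. -62.  95.  34.  69. 148.]
90 [-32.  35.  64.  99. -34.  68.  25.]
```

Run:
```python
from h import *
fingers.gripper_to(0.0,force=30)
p=robot.current_tool_pos(); robot.line_to([p[0],p[1],.38],velocity=.25)
print(robot.current_joint_positions())
robot.move_j([5,14,0,68,0,98,80])
print(robot.current_tool_pos(),robot.current_eef_rot(),robot.current_time_s())
a=T(X,Y,YAW,cov(1.02,.188,0)+[.011,0,.017+.02])
robot.move_to(list(a),[180,0,YD+180])
print(robot.current_tool_pos(),np.round(robot.current_joint_positions(),1),robot.current_time_s(),robot.current_contact_force())
snap("top","t1",(230,100,430,250),4); snap("scene","s1",(200,100,400,250),4)
```

```text
[-77.57714127  16.25309952   1.19119882  70.63375104  -0.33323798
  93.2202914   -1.50288742]
[ 0.52501827 -0.0615689   0.41902453] [ 1.79961496e+02 -1.68360481e-02  1.65146870e+02] 4.65
[ 0.6527932  -0.05834531  0.28983276] [ 3.7 30.1 -0.1 62.9  0.  87.  77.6] 5.4083 [-0.02185745 -0.06886064  1.70791258]
```

View pics/s1.png

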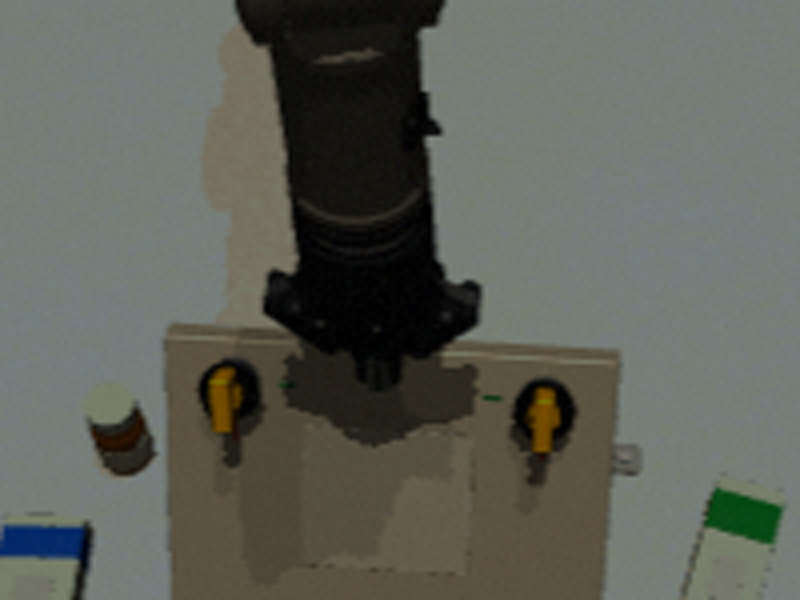

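The shut fingertips at (378,385) in the crop hang just above the cover, midway between the wings. I'll touch down and then follow the arc.

Run:
```python
from h import *
def tcp(t): return list(T(X,Y,YAW,cov(t,.188,0)+[.011*min(1,t/.1),0,.017]))
f0=robot.current_contact_force()
for t in (0.98,0.93,.88,.83,.78,.72,.66,.6,.54,.48,.42,.36,.3,.25,.2,.16,.12,.09):
    robot.line_to(tcp(t),velocity=.05)
    print(t,np.round(robot.current_contact_force()-f0,1),round(robot.current_time_s(),1))
snap("top","t2",(230,100,430,250),4)
```

```text
0.98 [-1.  -0.9 -1.3] 6.2
0.93 [ 0.  -0.2 -1.8] 6.5
0.88 [-0.1 -1.2 -1. ] 6.8
0.83 [-0.7 -1.  -1.3] 7.2
0.78 [-2.2 -1.1 -1.6] 7.5
0.72 [-1.2 -1.2 -0.8] 7.9
0.66 [ 0.2 -0.9 -2.3] 8.3
0.6 [-0.1 -0.1 -0.8] 8.6
0.54 [-0.3 -0.5 -1.2] 9.0
0.48 [-0.1 -0.5 -2.3] 9.4
0.42 [-0.3 -0.6 -1.3] 9.8
0.36 [-0.5 -0.8 -0.6] 10.1
0.3 [-0.2 -1.4 -1.6] 10.5
0.25 [-1.1 -0.6 -1.4] 10.9
0.2 [-0.9 -1.5  0.3] 11.2
0.16 [-0.3 -2.  -1.3] 11.5
0.12 [-0.6 -0.7 -0.8] 11.8
0.09 [-0.6 -1.4 -0.8] 12.1
```

View pics/t2.png

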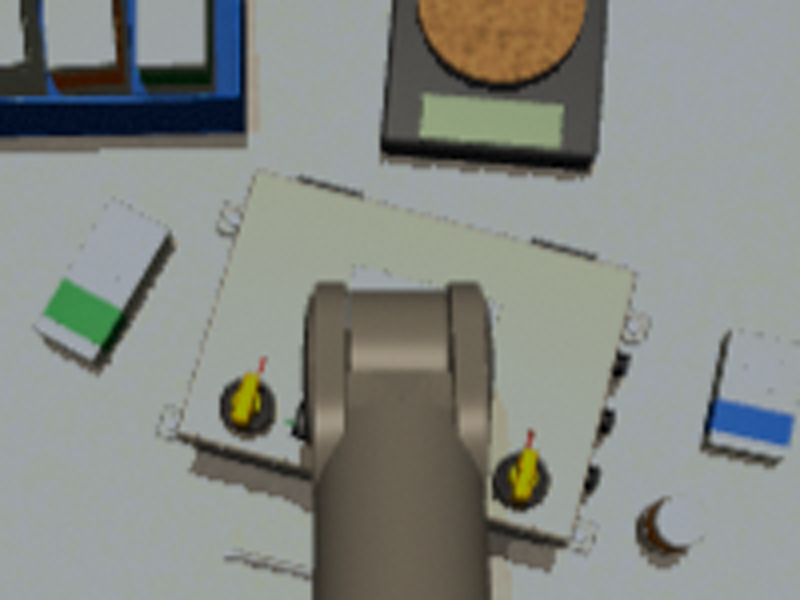

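The cover follows the fingertips and is nearly shut. Now I'll ease it onto the seal slowly.

Run:
```python
from h import *
def tcp(t): return list(T(X,Y,YAW,cov(t,.188,0)+[.011,0,.017]))
for t,v in ((.05,.025),(.03,.015),(-.015,.01)):
    r=robot.line_to(tcp(t),velocity=v,f_stop=9)
    p=robot.current_tool_pos()
    print(t,r,np.round(robot.current_contact_force(),1),round(robot.current_time_s(),1),round(p[2]-.017,4))
    if r: break
p=robot.current_tool_pos(); robot.line_to([p[0],p[1],.26],velocity=.2)
robot.move_j([40,14,0,68,0,98,80])
snap("top","t3",(230,100,430,250),4); snap("scene","s3",(200,120,400,270),4)
for n in("top","scene"):
  for l in("left_wing","right_wing","left_flange","right_flange"): print(n,l,[(round(d['p'],2),np.round(d['rect'],1)) for d in recognise(l,n)[:2]])
print(robot.current_time_s())
```

```text
0.05 False [ 0.7  0.6 -0.2] 12.6 0.1061
0.03 False [-0.2  1.3  0. ] 13.0 0.1025
-0.015 True [-0.4  0.6  4.4] 13.6 0.0972
top left_wing [(0.58, array([292.6, 204.1,  11.9,  16.3]))]
top right_wing [(0.6, array([158.3, 260.3,  20.3,  45.2])), (0.42, array([361.2, 221. ,  17.4,  14.2]))]
top left_flange []
top right_flange [(0.53, array([360.2, 220.8,  15.6,  17.7]))]
scene left_wing [(0.65, array([210.7, 248.1,  27.4,  36. ])), (0.5, array([336.9, 194.3,  13.5,  14.3]))]
scene right_wing [(0.41, array([269.5, 190.2,  13. ,  12.3]))]
scene left_flange [(0.58, array([337.7, 196. ,  16.2,  21. ])), (0.2, array([267.1, 192.8,   7.9,  11.5]))]
scene right_flange [(0.54, array([266.6, 188.8,  15.5,  13.4])), (0.41, array([298.8, 221.2, 111.4,  73.3]))]
16.4667
```

View pics/t3.png

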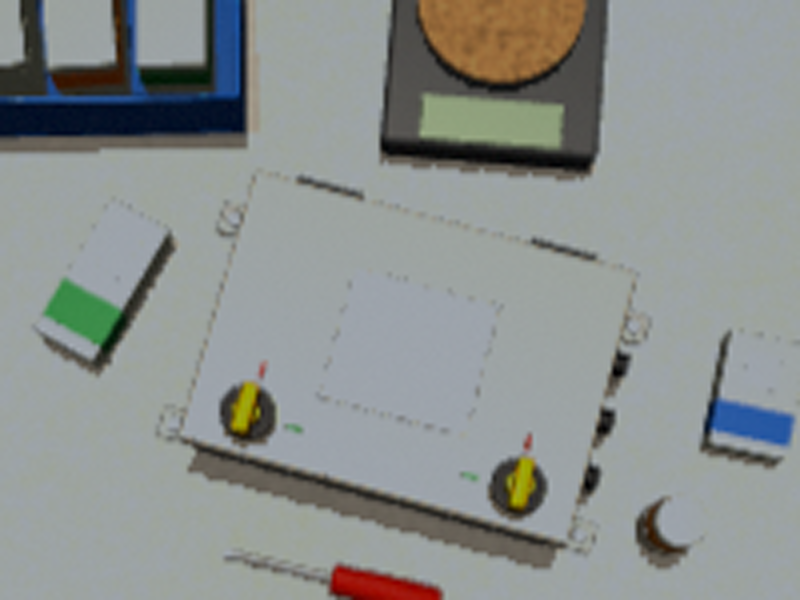

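View pics/s3.png

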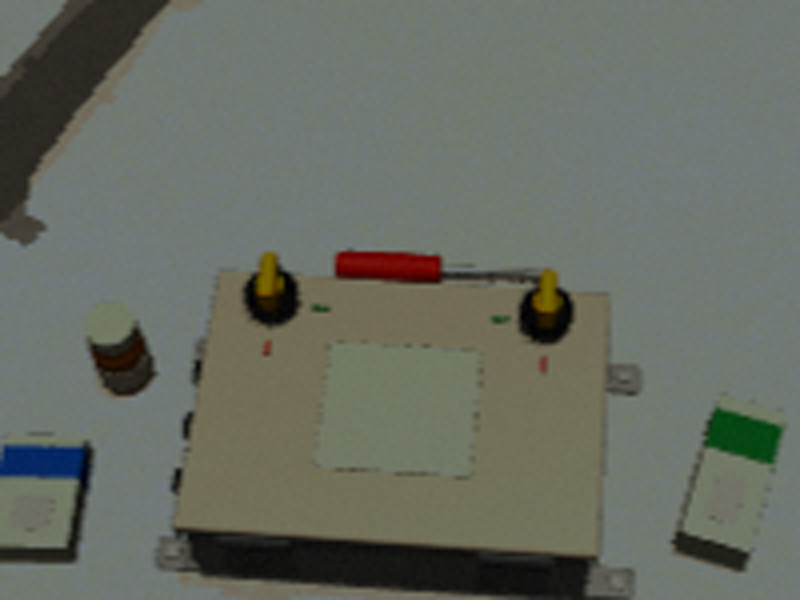

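The cover is down on the seal. The wings are at crop (247,408) and (522,482) in the top view, still pointing front to back at the red marks. Next I'll locate both wings accurately.

Run:
```python
from h import *
pk={}
for n,box in(("top",(280,190,380,235)),("scene",(255,175,350,215))):
    f=vision.grab_frame(n)[...,::-1].copy()
    hsv=cv2.cvtColor(f,cv2.COLOR_BGR2HSV); m=cv2.inRange(hsv,(20,120,60),(35,255,255))
    M=np.zeros_like(m); x0,y0,x1,y1=box; M[y0:y1,x0:x1]=m[y0:y1,x0:x1]
    k,l,st,ce=cv2.connectedComponentsWithStats(M)
    for i in range(1,k):
        if st[i,4]>8:
            print(n,st[i],np.round(ce[i],1)); pk.setdefault(n,[]).append(ce[i])
            ys,xs=np.nonzero(l==i); print(cv2.minAreaRect(np.c_[xs,ys].astype(np.float32)))
sc=sorted(pk["scene"],key=lambda c:c[0]); tp=sorted(pk["top"],key=lambda c:c[0])
for nm,a,b in(("L",tp[0],sc[-1]),("R",tp[-1],sc[0])):
    r=lambda P:np.r_[proj("top",P)-a,proj("scene",P)-b]
    s=least_squares(r,[.55,0,.13]); P=s.x
    c,si=np.cos(YAW),np.sin(YAW); d=P-[X,Y,0]; print(nm,np.round(P,4),np.round(r(P),2),"box",np.round([c*d[0]+si*d[1],-si*d[0]+c*d[1],P[2]],4))
tz=lambda u,v:(230+u/4-.4,100+v/4-.4); szz=lambda u,v:(200+u/4-.4,120+v/4-.4)
obs=[("top",tz(258,170),(-.004,.146)),("top",tz(638,271),(-.004,-.146)),("top",tz(565,541),(.204,-.146)),("top",tz(183,433),(.204,.146)),
("scene",szz(608,292),(.204,.146)),("scene",szz(221,269),(.204,-.146)),("scene",szz(176,528),(-.004,-.146)),("scene",szz(598,555),(-.004,.146))]
r=lambda P:np.concatenate([proj(n,T(P[0],P[1],P[2],cov(P[3],*k)))-uv for n,uv,k in obs])
s=least_squares(r,[X,Y,YAW,0.01],x_scale=.1); print(np.round(s.x,4),np.round(r(s.x).reshape(-1,2),1).tolist())
```

```text
top [287 196   8  13  68] [290.9 201.8]
((291.0135192871094, 201.91893005371094), (6.5759596824646, 12.329923629760742), 9.462321281433105)
top [356 214   8  14  77] [359.8 220.4]
((359.5, 220.5), (13.0, 7.0), 90.0)
scene [264 183   7  11  53] [266.7 188.4]
((267.0, 188.0), (10.0, 6.0), 90.0)
scene [333 187   7  11  53] [336.2 192.9]
((336.0, 192.0), (10.0, 6.0), 90.0)
L [0.5904 0.0629 0.1389] [ 0.64  0.09  0.65 -0.06] box [-0.0706  0.0995  0.1389]
R [ 0.5349 -0.1279  0.1398] [ 0.5   0.04  0.51 -0.02] box [-0.0713 -0.0992  0.1398]
[ 0.6358 -0.054  -0.2846  0.0079] [[-0.3, -0.3], [0.4, -0.1], [1.3, 0.6], [-1.1, 1.0], [1.1, 0.4], [-0.3, -0.0], [-1.0, 0.0], [0.7, 0.7]]
```

```bash
cat >> h.py <<'E'
WL=np.array([.5904,.0629,.1389]); WR=np.array([.5349,-.1279,.1398]); WY=-16.2
def st(tag=""):
    print(tag,"F",np.round(robot.current_contact_force(),1),"Mz",np.round(robot.current_torque(),2),"p",np.round(robot.current_tool_pos(),4),"yaw",round(robot.current_eef_rot()[2],1),"gap",round(robot.current_finger_gap(),3),"t",round(robot.current_time_s(),1))
E
python3 - <<'E'
from h import *
W=WL; o=[180,0,180+WY]
fingers.gripper_to(0.5,force=25)
robot.move_to([W[0],W[1],.22],o); st("above")
r=robot.line_to([W[0],W[1],.148],velocity=.06,f_stop=4); print(r); st("down")
snap("scene","s4",(240,130,440,280),4);snap("top","t4",(230,100,430,250),4)
E
```

```text
above F [ 0.2 -0.6 -0.3] Mz [ 0.   -0.   -0.04] p [0.5911 0.0604 0.2206] yaw 163.6 gap 0.503 t 18.9
False
down F [ 0.6  0.4 -0. ] Mz [-0.05  0.01  0.02] p [0.5908 0.063  0.1485] yaw 163.8 gap 0.498 t 20.2
```

View pics/s4.png

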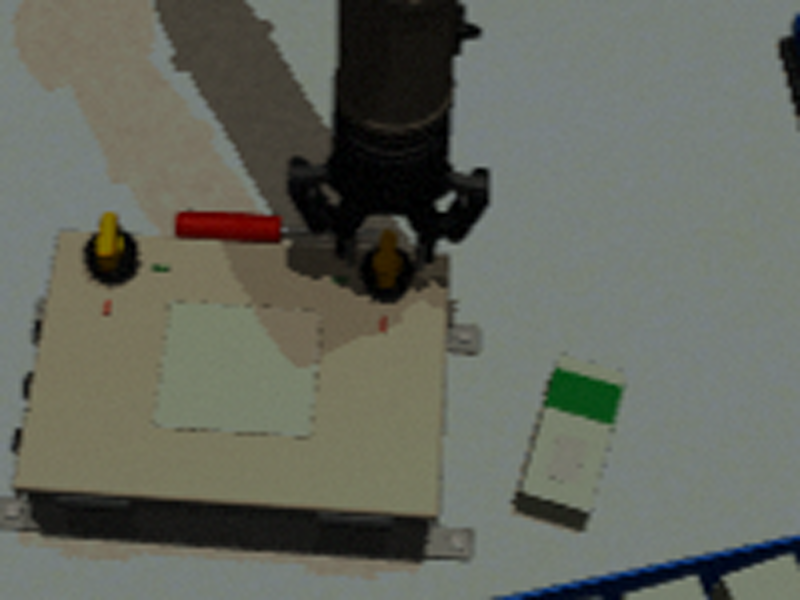

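The fingers straddle the left wing, which shows at crop (388,262) between the tips. Now I'll pinch it and press down slowly.

Run:
```python
from h import *
W=WL
fingers.gripper_to(0.1,force=25); st("pinched")
f0=robot.current_contact_force()[2]
p=robot.current_tool_pos()
z=.148
r=robot.line_to([W[0],W[1],z-.004],velocity=.006,f_stop=11); print(r); st("4mm")
if not r:
    r=robot.line_to([W[0],W[1],z-.020],velocity=.005,f_stop=8); print(r); st("stop")
robot.pause(.2); st("settled")
```

```text
pinched F [0.9 3.5 1.4] Mz [ 0.52 -0.2  -0.02] p [0.5909 0.0643 0.1485] yaw 163.9 gap 0.128 t 20.7
False
4mm F [-0.1  5.3  4.7] Mz [ 1.12 -0.2  -0.06] p [0.5909 0.0642 0.1445] yaw 163.8 gap 0.128 t 21.5
True
stop F [-1.1 -0.1  6.6] Mz [-0.12  0.28  0.02] p [0.5909 0.0645 0.1412] yaw 163.9 gap 0.13 t 22.9
settled F [-1.3  0.4  6.4] Mz [-0.07  0.3  -0.01] p [0.5909 0.0645 0.1413] yaw 163.9 gap 0.133 t 23.1
```

Run:
```python
from h import *
p=robot.current_tool_pos(); x,y,z=p
for i in range(10):
    z-=.001
    r=robot.line_to([x,y,z],velocity=.005,f_stop=6); robot.pause(.1); st(r)
    if robot.current_contact_force()[2]>11 or r: break
```

```text
False F [0.2 2.9 6.5] Mz [ 0.63  0.21 -0.03] p [0.5909 0.0642 0.1409] yaw 164.0 gap 0.131 t 24.0
False F [-1.7  2.6 10.8] Mz [ 0.54  0.46 -0.04] p [0.5909 0.0642 0.1408] yaw 164.0 gap 0.128 t 24.5
False F [-3.5  2.3 13.6] Mz [ 0.5   0.82 -0.04] p [0.591  0.0642 0.1407] yaw 164.0 gap 0.134 t 24.9
```

The bottom is clear: z stops at 0.1407 while the force climbs to 13.6 N. I'll hold the press and turn it clockwise in steps.

Run:
```python
from h import *
x,y,z=.5909,.0643,.1386
yaw0=180+WY
for a in (15,30,45,60,75,85,90,93):
    robot.line_to([x,y,z],[180,0,yaw0-a],velocity=.05 if a<85 else .03); st(a)
    F=robot.current_contact_force()
    if F[2]>17: z+=.0008
    if F[2]<8: z-=.0005
    if abs(robot.current_torque()[2])>.8: break
```

```text
15 F [-2.4  2.6 12.5] Mz [ 0.65  0.64 -0.01] p [0.591  0.0645 0.1407] yaw 148.8 gap 0.131 t 25.4
30 F [-2.5  2.9 13.1] Mz [ 0.69  0.7  -0.04] p [0.591  0.0646 0.1407] yaw 133.8 gap 0.129 t 25.8
45 F [-1.9  4.  12. ] Mz [ 0.76  0.59 -0.  ] p [0.5911 0.0647 0.1407] yaw 118.8 gap 0.127 t 26.2
60 F [-2.2  3.5 11.9] Mz [ 0.82  0.6  -0.07] p [0.5912 0.0648 0.1407] yaw 103.8 gap 0.129 t 26.6
75 F [-1.7  3.9 10.7] Mz [ 0.84  0.53 -0.02] p [0.5913 0.0649 0.1407] yaw 88.8 gap 0.134 t 27.0
85 F [-0.7  3.4 12.1] Mz [ 0.94  0.56 -0.04] p [0.5914 0.0649 0.1408] yaw 78.8 gap 0.13 t 27.3
90 F [-1.5  3.9 10.1] Mz [ 0.92  0.5  -0.06] p [0.5914 0.0649 0.1407] yaw 73.8 gap 0.133 t 27.6
93 F [-1.4  2.8 10.9] Mz [0.86 0.35 0.23] p [0.5916 0.0649 0.1407] yaw 70.9 gap 0.135 t 27.8
```

The moment about z jumps to 0.23 N m at 93°, so it has reached the end stop. I'll release it, lift and check.

Run:
```python
from h import *
fingers.gripper_to(0.6); st("rel")
p=robot.current_tool_pos(); robot.line_to([.591,.0645,.24],velocity=.15); st()
robot.move_to([.52,.02,.30],[180,0,120])
snap("top","t5",(230,100,430,250),4);snap("scene","s5",(200,120,400,270),4)
```

```text
rel F [ 0.   0.1 -0.5] Mz [-0.03 -0.04  0.03] p [0.5904 0.0634 0.1378] yaw 70.7 gap 0.596 t 28.3
 F [-0.8 -0.1  0.3] Mz [-0.03  0.    0.01] p [0.5903 0.0644 0.2389] yaw 70.8 gap 0.599 t 29.1
```

View pics/t5.png

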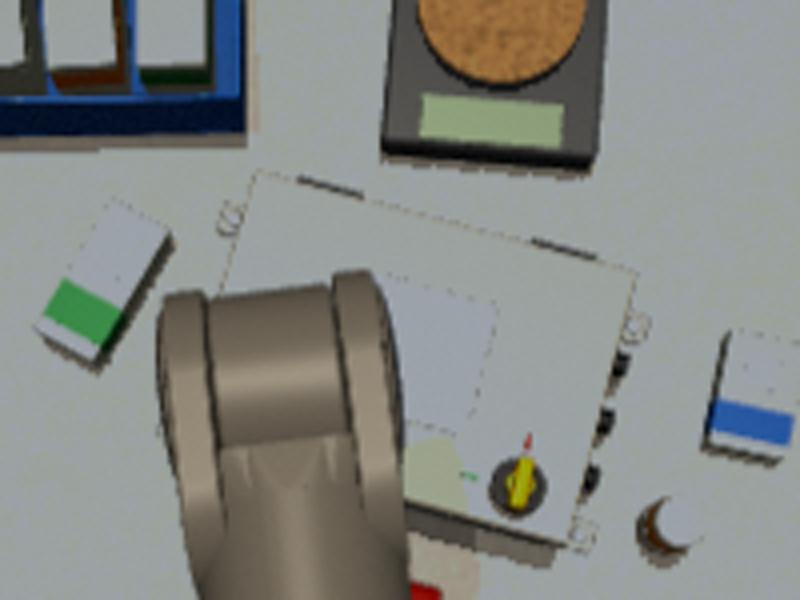

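View pics/s5.png

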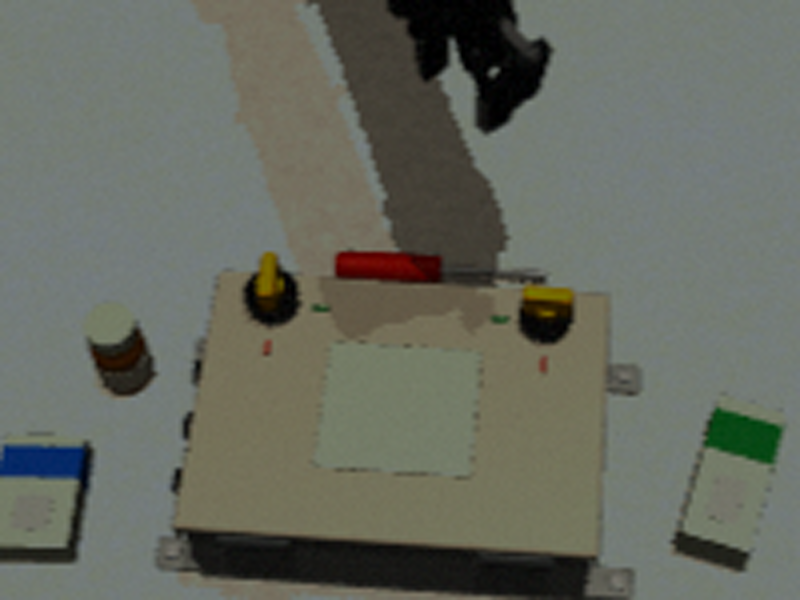

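The left wing now lies parallel to the front edge (scene crop (547,300)). I'll do the right one the same way.

Run:
```python
from h import *
W=WR; o=[180,0,180+WY]
fingers.gripper_to(0.5,force=25)
robot.move_to([W[0],W[1],.22],o); st("above")
r=robot.line_to([W[0],W[1],.148],velocity=.06,f_stop=4); print(r); st("down")
if not r:
    fingers.gripper_to(0.1,force=25); robot.pause(.1); st("pinched")
    x,y,z=robot.current_tool_pos()
    for i in range(22):
        z-=.001
        r=robot.line_to([x,y,z],velocity=.006,f_stop=7); st(r)
        if r or robot.current_contact_force()[2]>11.5: break
    print("cmd",x,y,z)
```

```text
above F [-0.1  0.3  0.4] Mz [ 0.02 -0.    0.01] p [ 0.5354 -0.1268  0.2204] yaw 163.8 gap 0.502 t 31.3
False
down F [ 0.1 -0.6 -0.1] Mz [-0.02  0.06 -0.01] p [ 0.5353 -0.1279  0.1485] yaw 163.8 gap 0.499 t 32.6
pinched F [0.6 0.7 1. ] Mz [ 0.13 -0.1  -0.01] p [ 0.5353 -0.1275  0.1484] yaw 163.8 gap 0.133 t 33.1
False F [-0.8  0.7  4. ] Mz [ 0.18  0.16 -0.04] p [ 0.5353 -0.1275  0.1477] yaw 163.8 gap 0.127 t 33.4
False F [-0.4  1.   4.7] Mz [0.17 0.12 0.02] p [ 0.5354 -0.1275  0.1464] yaw 163.8 gap 0.128 t 33.7
False F [-1.9  0.4  5.1] Mz [0.2  0.24 0.1 ] p [ 0.5353 -0.1275  0.1453] yaw 163.8 gap 0.134 t 34.0
False F [0.  1.6 5. ] Mz [0.23 0.22 0.04] p [ 0.5353 -0.1275  0.1443] yaw 163.8 gap 0.13 t 34.4
False F [-2.1  1.6  5.5] Mz [0.16 0.17 0.04] p [ 0.5353 -0.1275  0.1434] yaw 163.8 gap 0.132 t 34.7
False F [-1.5  1.6  4.7] Mz [ 0.18  0.22 -0.03] p [ 0.5353 -0.1275  0.1424] yaw 163.8 gap 0.129 t 35.0
False F [-0.6  0.7  5.4] Mz [0.2  0.3  0.05] p [ 0.5353 -0.1275  0.1415] yaw 163.8 gap 0.133 t 35.3
False F [-1.4  1.   5.9] Mz [0.22 0.34 0.04] p [ 0.5353 -0.1275  0.1406] yaw 163.8 gap 0.135 t 35.6
False F [-2.3  0.7  6.1] Mz [ 0.16  0.36 -0.01] p [ 0.5353 -0.1275  0.1396] yaw 163.8 gap 0.126 t 35.9
False F [-1.9  1.   6.5] Mz [0.21 0.34 0.01] p [ 0.5353 -0.1275  0.1387] yaw 163.8 gap 0.132 t 36.2
False F [-1.9  1.8  7.8] Mz [0.15 0.34 0.04] p [ 0.5353 -0.1275  0.1377] yaw 163.8 gap 0.129 t 36.6
False F [-1.8  1.1  8.1] Mz [0.21 0.43 0.06] p [ 0.5353 -0.1275  0.1368] yaw 163.8 gap 0.13 t 36.9
False F [-2.5  0.8  7.1] Mz [0.23 0.43 0.08] p [ 0.5353 -0.1275  0.1359] yaw 163.8 gap 0.13 t 37.2
False F [-2.3  1.6  9.1] Mz [0.27 0.52 0.  ] p [ 0.5353 -0.1275  0.1351] yaw 163.8 gap 0.127 t 37.5
False F [-3.6  1.3 12.5] Mz [0.27 0.9  0.06] p [ 0.5354 -0.1275  0.1349] yaw 163.8 gap 0.13 t 37.8
cmd 0.5353230827106712 -0.12754437089737752 0.1333624352479934
```

It bottomed about 13.5 mm down at 12.5 N, with z holding at 0.1349. Now I'll turn it.

Run:
```python
from h import *
x,y,z=.5353,-.1275,.1333
yaw0=180+WY
for a in (15,30,45,60,75,85,90,93,95):
    robot.line_to([x,y,z],[180,0,yaw0-a],velocity=.05 if a<85 else .03); st(a)
    F=robot.current_contact_force()
    if F[2]>16: z+=.0008
    if F[2]<9.5: z-=.0005
    if robot.current_torque()[2]>.18: break
print(z)
```

```text
15 F [-4.1  1.5 11.8] Mz [0.32 0.9  0.03] p [ 0.5353 -0.1276  0.1349] yaw 148.8 gap 0.13 t 38.2
30 F [-4.2  0.9 11.4] Mz [ 0.3   0.93 -0.02] p [ 0.5353 -0.1276  0.1349] yaw 133.8 gap 0.13 t 38.6
45 F [-3.1  1.7 12.2] Mz [ 0.25  0.94 -0.04] p [ 0.5352 -0.1276  0.1349] yaw 118.8 gap 0.131 t 39.1
60 F [-3.9  1.2 14. ] Mz [ 0.27  1.04 -0.05] p [ 0.5352 -0.1276  0.1349] yaw 103.8 gap 0.133 t 39.5
75 F [-3.4  1.6 12.1] Mz [ 0.31  0.98 -0.08] p [ 0.5351 -0.1276  0.1349] yaw 88.8 gap 0.128 t 39.9
85 F [-3.   1.6 11.9] Mz [0.35 0.99 0.01] p [ 0.5351 -0.1275  0.1349] yaw 78.8 gap 0.133 t 40.2
90 F [-3.8  1.7 13.3] Mz [ 0.39  0.99 -0.01] p [ 0.5351 -0.1275  0.1349] yaw 73.8 gap 0.131 t 40.5
93 F [-4.8  1.4 12.5] Mz [0.36 0.98 0.26] p [ 0.5351 -0.1275  0.1349] yaw 70.9 gap 0.13 t 40.7
0.1333
```

Run:
```python
from h import *
fingers.gripper_to(0.6); st("rel")
robot.line_to([.5353,-.1275,.24],velocity=.15); st()
robot.move_j([45,14,0,68,0,98,0])
snap("top","t6",(230,100,430,250),4);snap("scene","s6",(200,120,400,270),4)
pk={}
for n,box in(("top",(280,190,380,235)),("scene",(255,175,350,215))):
    f=vision.grab_frame(n)[...,::-1].copy()
    hsv=cv2.cvtColor(f,cv2.COLOR_BGR2HSV); m=cv2.inRange(hsv,(20,120,60),(35,255,255))
    M=np.zeros_like(m); x0,y0,x1,y1=box; M[y0:y1,x0:x1]=m[y0:y1,x0:x1]
    k,l,s_,ce=cv2.connectedComponentsWithStats(M)
    for i in range(1,k):
        if s_[i,4]>8:
            pk.setdefault(n,[]).append(ce[i]); ys,xs=np.nonzero(l==i); print(n,s_[i],np.round(ce[i],1))
sc=sorted(pk["scene"],key=lambda c:c[0]); tp=sorted(pk["top"],key=lambda c:c[0])
for nm,a,b in(("L",tp[0],sc[-1]),("R",tp[-1],sc[0])):
    r=lambda P:np.r_[proj("top",P)-a,proj("scene",P)-b]
    print(nm,np.round(least_squares(r,[.55,0,.13]).x,4))
st()
```

```text
rel F [ 0.1 -0.3  0.3] Mz [-0.02 -0.01  0.03] p [ 0.535  -0.1276  0.1327] yaw 70.8 gap 0.598 t 41.2
 F [-0.7  0.3 -1.1] Mz [ 0.   -0.02 -0.  ] p [ 0.5346 -0.1273  0.239 ] yaw 70.8 gap 0.6 t 42.0
top [285 199  13   8  73] [291.1 202.1]
top [353 217  13   9  75] [359.2 220.9]
scene [260 188  14   4  44] [266.4 189.6]
scene [331 191  13   5  45] [336.5 192.9]
L [0.59   0.0633 0.1378]
R [ 0.5341 -0.1283  0.1322]
 F [0.1 0.3 0.5] Mz [-0.   -0.08  0.01] p [ 0.3625 -0.3846  0.4184] yaw 45.2 gap 0.604 t 43.6
```

View pics/t6.png

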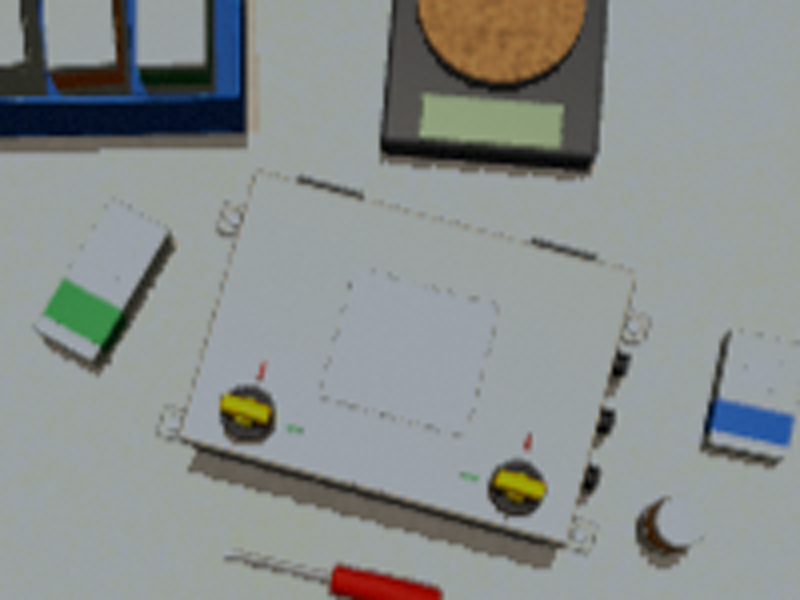

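View pics/s6.png

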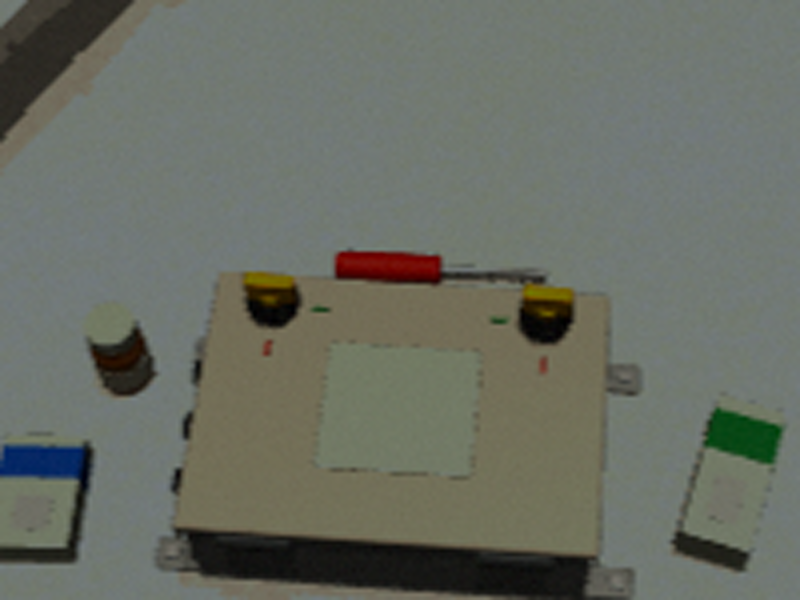

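Run:
```python
from h import *
st(); workorder.close_job(); print(robot.current_time_s())
```

```text
F [0.1 0.3 0.5] Mz [-0.   -0.08  0.01] p [ 0.3625 -0.3846  0.4184] yaw 45.2 gap 0.604 t 43.6
the job is handed in; nothing more can be done
the job is handed in; nothing more can be done
```

The cover is down on its seal and both yellow fasteners are pressed and turned to their end stops. I handed the job in at about 44 s with the robot clear of everything.

- **Cover:** I lowered it along its arc at 0.05 m/s, slowing to 0.01 m/s onto the seal, where it stopped at a 9 N change in force.
- **Left fastener:** I felt it bottom about 8 mm down, and the highest vertical force I read was 13.6 N. I turned it 93° clockwise under press. The moment rose to 0.23 N m at the end stop, and I released it there.
- **Right fastener:** I felt it bottom about 13.5 mm down, and the highest vertical force I read was 14 N. I turned it 93° to an end stop at 0.26 N m and released it.
- **False stop:** The left fastener's first press stopped early because of a sideways force change, before it had bottomed. I noticed this and kept pressing to the real bottom before turning.
- **Last pictures:** Both wings lie parallel to the front edge and the cover looks shut. The cartons, jar and screwdriver look unmoved. I didn't check the mouse and stapler again, but the arm never went down near them.
- **Catch check:** I inferred the catch from pictures and did not test it by touch. From before to after, the right wing came down about 6.5 mm more than the left, against about 5.5 mm expected if both had caught. Taken singly, the left wing measured only 1 mm lower (about 4.5 mm expected) and the right 7.6 mm (about 10 mm expected). Turning the wings shifts these readings, so I relied on the difference.

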